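# Shift the glass-cutting head into third

## Robot

A 6-joint arm with a two-finger parallel gripper is mounted at the origin on the work surface. World frame = base frame: x ahead of the robot, y to its left, z up, the work surface at z = 0. Lengths are in mm, angles in degrees, forces in N, time in s.
With the tool pointing down it reaches from about 300 to 850 mm from the base axis. Payload 4.2 kg.
Tool frame: the origin (TCP) lies at the very end of the fingers, on their centre line; the grasp point (between the pads) lies 19 mm behind it; z points along the fingers, y is the line along which they close (so a half turn about z gives the same grasp; the last joint's range is limited). The gripper opens to 91 mm and grips with 3 to 60 N. Pads are 32 mm wide; open, the fingers measure 118 mm over their backs; the gripper's body (76 mm by 178 mm) begins 60 mm behind the grasp point.
Start: joints at [70.187, 18.312, 89.639, -0, 72.044, -1.146], TCP at [184.042, 544.771, 179.076] pointing down, gripper open.
Joint ranges: [-177.97, 177.97], [-48.28, 115.42], [12.27, 149.76], [-77.06, 257.06], [2.81, 150.46], [-146.56, 146.56]. Speed limits (degrees/s): [147.25, 147.25, 180, 180, 180, 180].

## Interface

Orientations are given as [roll, pitch, yaw] about the fixed x, y, z axes, in that order (R = Rz(yaw) Ry(pitch) Rx(roll)).
In Python, from workcell import * gives the robot as it stands.
- The arm moves only by the tool move_arm, never from a script. Its argument "motion" is a list of rows, each a list of 3 entries, a list of its own where there are three numbers: the finger opening in mm, from 0 to 91.2, then the shift along the world's x, y, z in units of 25 mm (1.0 is 25 mm), then the turn, a rotation vector about the world's x, y, z in units of 4 degrees (1.0 is 4 degrees). In form: [[grip, [x, y, z], [ax, ay, az]], ...]. A call has 1 to 20 rows; each row shifts and turns the commanded pose from where the row before left it; what a row does not reach is not made up. A row lasts 1/12 s, in which the tool goes at most 41.7 mm and 7.16 degrees, less where a joint would pass 70% of its speed; a pose out of reach is approached as far as the arm can. A call with a number of a shift or a turn outside -1 to 1 is refused whole. A call with a gripper value outside its range is refused whole. The fingers move at their own pace and stop on an object; "grip_force" is the grip in N (left out, the last holds). Time passes only in rows, so rows that do not move let the fingers close. It gives the time, the measured TCP pose, the force, the opening and the grip force at its end, in the units of the state.
- state(): the state, without advancing time (a new reading comes with each control period).
- grab_frame(name): name is "side" or "top" or "wrist"; returns the picture (480x640x3 uint8, blue, green, red); there is no depth.
- camera_info(name): a dict with "fx", "fy", "cx", "cy" (pixels), "rvec" (rotation vector, rad) and "tvec" (3), from world to camera coordinates, as OpenCV has them. Camera axes: x right, y down, z forward; pixel columns grow to the right and rows downward; lengths in mm; the calibration is good to about 2 mm. A picture is of the moment at which its call begins: read the wrist's pose just before it. camera_info takes no time and is no camera call; for the wrist camera it gives the pose at the moment of the call.
- job_done(): hands the job in; it is judged then, once.
The state is a dict: "time_s": time; "qpos": joint angles; "qvel": joint speeds; "effort": joint torques, N m; "ee_pos": TCP position; "ee_rot": TCP orientation; "force": force on the tool from outside, world axes, zero at the start; "torque": the same for the moment, N m; "gripper_width": finger opening in mm; "gripper_force": force on a finger pad.
Only numpy, scipy, OpenCV 4.12 (cv2) and the standard library are available. Lean on these libraries where they do the work, as an engineer would, in place of code of your own. Each camera call takes 0.05 s, during which the arm holds its last target. There are 200 camera calls.

## Task

Put the cutting head into third gear: with the closed fingertips push its gearstick through the H-shaped gate, out of the left-hand lane into the cross channel, across to the right-hand lane, then forward (away from the robot) until it is fully home in the right-hand forward slot, and leave it there. Push it only, gently and without ever gripping or forcing it, and leave the loose things lying around where they are.

Things in the scene. Friction and masses are not known exactly. Their poses are not given: they have to be found in the camera images.
- gearhead: grey gear housing bolted to the bench, 200 mm (x) by 220 mm (y), top 100 mm above the bench, foot 230 by 250 mm, 18 mm high. Origin: centre of its underside. +x is forward (away from the robot, up to 0.35 rad askew), +y its left. A stone wheel, 164 mm across, stands upright at its right (y = -148 to -162 mm), top 177 mm above the bench
- gate_centre (a point): middle of the H-shaped opening in the steel gate plate (92 by 92 mm), on its top face, 112 mm above the bench; housing's axes. Two lanes along x, 18 mm wide, at y = +22 mm (left) and -22 mm (right), each from x = -32 to +32 mm; a cross channel along y at x = 0, 22 mm wide at its narrowest, between two tongues with round tips (radius 13 mm)
- third_slot (a point): where the stick's centre line crosses the plate's top face when fully home in the third slot: 26 mm forward, 22 mm right of the gate's centre; housing's axes. First slot: left forward; second: left rear; third: right forward; fourth: right rear
- gearstick: steel rod 12 mm thick with a black ball knob of 40 mm diameter on top. Origin: its pivot, 30 mm above the bench under the gate's centre, inside the housing; z runs up the rod. It tilts both ways, stays where it is left, takes about 2 N at the knob to move, and stops against the gate's edges
- knob (a point): centre of the ball knob, 155 mm from the pivot along the rod, 185 mm above the bench when upright (some 12 mm lower when fully tilted both ways). With tilts a (across) and b (along) it stands at x = 155 sin b, y = -155 cos b sin a, z = 155 cos b cos a mm from the pivot in the housing's axes
- lever_across (a joint): sideways tilt of the stick in rad about the housing's x axis: 0 upright, positive to the right (-y). About -0.26 in the left lane (where it starts), +0.26 in the right lane (0.23 to 0.30 with the play)
- lever_along (a joint): fore-and-aft tilt of the stick in rad: 0 in the middle of the cross channel (within about +-0.06 it can go across), positive forward, about +0.29 fully home in a forward slot, -0.29 in a rear slot. It starts anywhere along the left lane
- dressing_stone: brick-like dressing stone, 90x26x16 mm, lying on the housing's top beside the gate; origin at the centre of its underside
- flange_ring: steel ring 48 mm across, 12 mm high, lying on the housing's top on the other side of the gate; origin at the centre of its underside
- tumbler: uncut glass tumbler, 80 mm across, 95 mm high, standing on the bench; origin at the centre of its underside
- crystal_bowl: glass bowl, 110 mm across, 60 mm high, on the bench; origin at the centre of its underside
- spare_wheel: spare stone cutting wheel, 124 mm across, 14 mm thick, lying flat on the bench on the far side of the housing; origin at the centre of its underside
- wrench: steel wrench lying on the bench between the housing and the robot, about 20 mm high at most; origin on its underside
- oil_can: aluminium can, 64 mm across, 120 mm high, on the bench; origin at the centre of its underside

How it is judged:
By the outcome, as a careful person would: the job done as asked, in the order asked, and still so for the second after the job is handed in, with the robot touching nothing.
It also fails if it takes over 45 s, if anything falls off the work surface, if the arm or the gripper's body presses on something with over 40 N, if the wrist force passes 120 N, or if a joint passes its speed limit or range.

## Working session

There is one attempt and no reset: what is moved stays moved. The work goes in short steps, Python scripts to look and compute and a tool call to move; the robot and the scene stay as the last step left them, time stands still between calls to the robot, and variables do not carry over. Pictures are saved under pics/ and viewed, at most 10 in all, crops included, and the job is handed in when it is done.

Besides the shell and the picture viewer there is one more tool, called after ">>>" in YAML: its name, and indented under it one key for each argument. move_arm: Moves the arm, as the interface text tells. Shifts and turns lie within -1 to 1; 1 stands for 25 mm of shift or 4 degrees of turn. Its arguments: {"type":"object","properties":{"motion":{"type":"array","items":{"type":"array"}},"grip_force":{"type":"number"}},"required":["motion"]}

```bash
mkdir -p pics
python3 - <<'E'
from workcell import *
import cv2
for n in("side","top"):
    cv2.imwrite(f"pics/{n}0.png",grab_frame(n)); print(n,camera_info(n))
s=state();print(s["time_s"],s["ee_pos"],s["ee_rot"],s["gripper_width"],s["force"])
E
```

```text
side {'fx': 458.8320259798601, 'fy': 458.8320259798601, 'cx': 318.14061025527735, 'cy': 232.66358004280923, 'rvec': array([ 0.31981849, -2.71337624,  1.28368119]), 'tvec': array([604.66502815, 145.65637812, 977.39495925])}
top {'fx': 617.3234769228292, 'fy': 617.3234769228292, 'cx': 318.8492838210885, 'cy': 240.41528888093515, 'rvec': array([ 2.17557415, -2.13958924,  0.09162971]), 'tvec': array([  52.47200873,  597.26585851, 1149.00855759])}
0.1 [183.86708952 544.26128757 178.31101298] [-1.79907570e+02 -9.02893689e-04  1.61333445e+02] 91.24687516283947 [0.03338763 0.36688343 0.39065334]
```

View pics/side0.png

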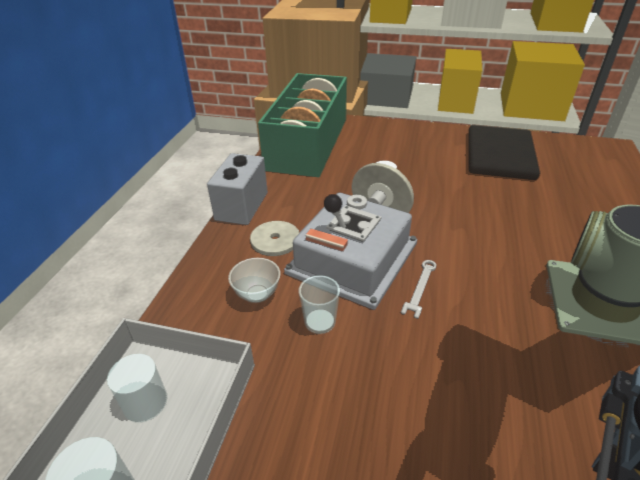

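View pics/top0.png

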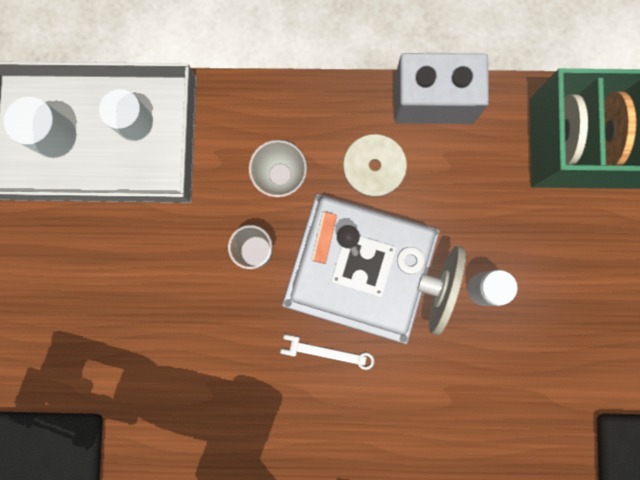

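The side view shows the knob at about (333,203) with the gate behind it. The top view shows the knob at about (347,237) and the gate centre near (363,266). The stick is in the left lane, forward. I'll enlarge both.

Run:
```python
import cv2,numpy as np
a=cv2.imread("pics/top0.png")[185:350,280:480]; b=cv2.imread("pics/side0.png")[180:310,280:420]
a=cv2.resize(a,None,fx=4,fy=4,interpolation=cv2.INTER_CUBIC)[:600]; 
cv2.imwrite("pics/ta.png",a[:, :800]); cv2.imwrite("pics/sa.png",cv2.resize(b[:120],None,fx=5,fy=5,interpolation=cv2.INTER_CUBIC))
```

```text
(no output)
```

View pics/ta.png

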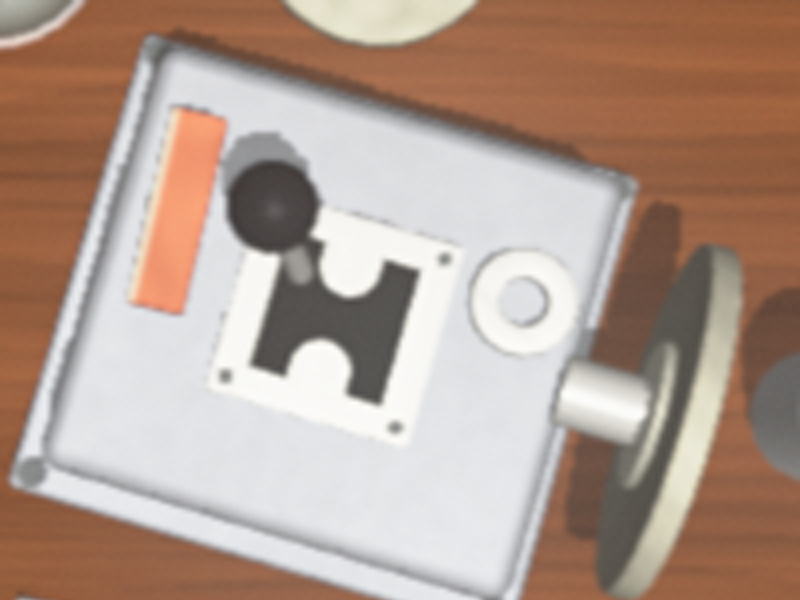

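View pics/sa.png

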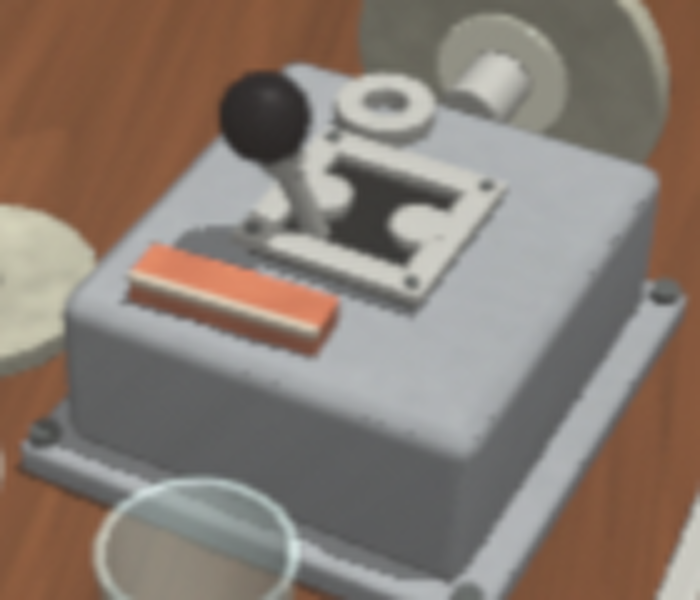

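Both crops are clear. In the top crop the knob is at (272,206) and the gate screws are at (225,376), (396,427) and (445,258). In the side crop the knob is at (265,117) and the screws are at (412,283), (488,186) and (335,135).

```bash
cat > h.py <<'E'
from workcell import *
import cv2,numpy as np
def P(n):
    c=camera_info(n);K=np.array([[c["fx"],0,c["cx"]],[0,c["fy"],c["cy"]],[0,0,1]])
    return K@np.c_[cv2.Rodrigues(np.array(c["rvec"]))[0],np.array(c["tvec"])]
T=P("top");S=P("side")
def tri(t,s):
    X=cv2.triangulatePoints(T,S,np.array(t,float).reshape(2,1),np.array(s,float).reshape(2,1))[:,0];X=X[:3]/X[3]
    e=[np.linalg.norm((M@np.r_[X,1])[:2]/(M@np.r_[X,1])[2]-p) for M,p in((T,t),(S,s))]
    return X,e
tc=lambda x,y:((x+.5)/4-.5+280,(y+.5)/4-.5+185)
sc=lambda x,y:((x+.5)/5-.5+280,(y+.5)/5-.5+180)
E
python3 - <<'E'
from h import *
np.set_printoptions(precision=1,suppress=True)
R={}
for n,t,s in(("knob",(272,206),(265,117)),("nl",(225,376),(412,283)),("nr",(396,427),(488,186)),("fr",(445,258),(335,135)),("c",(335,317),(372,208))):
    X,e=tri(tc(*t),sc(*s));R[n]=X;print(n,X,np.array(e))
d=R["nl"]-R["nr"];f=R["fr"]-R["nr"]
print(np.linalg.norm(d),np.linalg.norm(f),np.degrees([np.arctan2(-d[0],d[1]),np.arctan2(f[1],f[0])]))
y=np.mean([np.arctan2(-d[0],d[1]),np.arctan2(f[1],f[0])]);c=(R["c"]+(R["nl"]+R["fr"])/2)/2
r=R["knob"]-c;r=np.array([[np.cos(y),np.sin(y)],[-np.sin(y),np.cos(y)]])@r[:2]
print(np.degrees(y),c,"knob rel",r,"tilts",np.arcsin(r[0]/155),-np.arcsin(r[1]/155/np.sqrt(1-(r[0]/155)**2)))
E
```

```text
knob [587.9  10.9 174.3] [0.9 1.2]
nl [519.   29.2 109.7] [0.8 1.3]
nr [497.5 -46.7 109.4] [1.  1.4]
fr [572.6 -67.7 111.5] [1.  1.4]
c [545.8 -19.3 109.4] [0.9 1.4]
78.85003442082753 78.0371687556968 [-15.8 -15.7]
-15.733289498457733 [545.8 -19.3 110. ] knob rel [32.3 40.5] tilts 0.2100090367842469 -0.2704402052600875
```

>>> move_arm:
  motion:
    - [0, [0.72, -0.87, 0.6], [0, 0, 0.2]]
    - [0, [0.72, -0.87, 0.6], [0, 0, 0.2]]
    - [0, [0.72, -0.87, 0.6], [0, 0, 0.2]]
    - [0, [0.72, -0.87, 0.6], [0, 0, 0.135]]
    - [0, [0.72, -0.87, 0], [0, 0, 0]]
    - [0, [0.72, -0.87, 0], [0, 0, 0]]
    - [0, [0.72, -0.87, 0], [0, 0, 0]]
    - [0, [0.72, -0.87, 0], [0, 0, 0]]
    - [0, [0.72, -0.87, 0], [0, 0, 0]]
    - [0, [0.72, -0.87, 0], [0, 0, 0]]
    - [0, [0.72, -0.87, 0], [0, 0, 0]]
    - [0, [0.72, -0.87, 0], [0, 0, 0]]
    - [0, [0.72, -0.87, 0], [0, 0, 0]]
    - [0, [0.72, -0.87, 0], [0, 0, 0]]
    - [0, [0.72, -0.87, 0], [0, 0, 0]]
    - [0, [0.72, -0.87, 0], [0, 0, 0]]
    - [0, [0.72, -0.87, 0], [0, 0, 0]]
    - [0, [0.72, -0.87, 0], [0, 0, 0]]
  grip_force: 5

```text
time_s: 1.6
ee_pos: [508.5, 151.9, 238.7]
ee_rot: [-180.0, -0.0, 164.3]
force: [-0.0, -0.1, 0.2]
gripper_width: 0.6
gripper_force: 0.0
```

>>> move_arm:
  motion:
    - [0, [0.8, -0.85, 0], [0, 0, 0]]
    - [0, [0.8, -0.85, 0], [0, 0, 0]]
    - [0, [0.8, -0.85, 0], [0, 0, 0]]
    - [0, [0.8, -0.85, 0], [0, 0, 0]]
    - [0, [0.8, -0.85, 0], [0, 0, 0]]
    - [0, [0.6, -0.85, 0], [0, 0, 0]]
    - [0, [0.6, -0.85, 0], [0, 0, 0]]
    - [0, [0, -0.1, 0], [0, 0, 0]]
    - [0, [0, 0, 0], [0, 0, 0]]
    - [0, [0, 0, 0], [0, 0, 0]]

```text
time_s: 2.43
ee_pos: [637.4, 2.4, 238.5]
ee_rot: [180.0, -0.1, 164.3]
force: [0.3, -0.0, 0.3]
gripper_width: 0.3
gripper_force: 0.0
```

>>> move_arm:
  motion:
    - [0, [-0.06, -0.19, -0.6], [0, 0, 0]]
    - [0, [0, 0, -0.6], [0, 0, 0]]
    - [0, [0, 0, -0.6], [0, 0, 0]]
    - [0, [0, 0, -0.6], [0, 0, 0]]
    - [0, [0, 0, -0.5], [0, 0, 0]]
    - [0, [0, 0, -0.4], [0, 0, 0]]
    - [0, [0, 0, 0], [0, 0, 0]]
    - [0, [0, 0, 0], [0, 0, 0]]

```text
time_s: 3.1
ee_pos: [636.1, -1.9, 156.6]
ee_rot: [180.0, -0.0, 164.3]
force: [-0.2, -0.5, 0.2]
gripper_width: 0.9
gripper_force: 0.0
```

```bash
cat >> h.py <<'E'
def look(k):
    t=grab_frame("top")[185:335,280:480];s=grab_frame("side")[150:300,250:450]
    big=np.vstack([cv2.resize(i,None,fx=3,fy=3,interpolation=cv2.INTER_CUBIC)[:300] if 0 else cv2.resize(i,(400,300),interpolation=cv2.INTER_CUBIC) for i in(t,s)])
    cv2.imwrite(f"pics/{k}.png",big)
E
python3 -c "
from h import *
look('a')"
```

```text
(no output)
```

View pics/a.png

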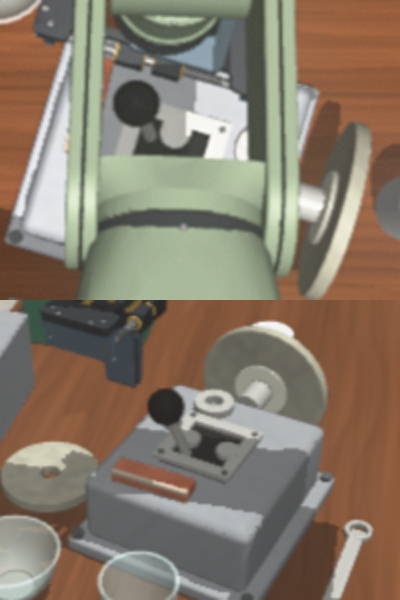

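The fingers are clear behind the knob, with the tip at about (125,380) and the knob at (165,407) in the lower half. Now pushing the stick rearward.

>>> move_arm:
  motion:
    - [0, [-0.19, 0.054, 0], [0, 0, 0]]
    - [0, [-0.19, 0.054, 0], [0, 0, 0]]
    - [0, [-0.15, 0.04, 0], [0, 0, 0]]
    - [0, [-0.15, 0.04, 0], [0, 0, 0]]
    - [0, [-0.15, 0.04, 0], [0, 0, 0]]
    - [0, [-0.15, 0.04, 0], [0, 0, 0]]
    - [0, [0, 0, 0], [0, 0, 0]]

```text
time_s: 3.78
ee_pos: [612.1, 4.1, 157.2]
ee_rot: [180.0, 0.1, 164.3]
force: [0.8, -0.1, 1.3]
gripper_width: 0.7
gripper_force: 0.7
```

>>> move_arm:
  motion:
    - [0, [-0.12, 0.034, 0], [0, 0, 0]]
    - [0, [-0.12, 0.034, 0], [0, 0, 0]]
    - [0, [-0.12, 0.034, 0], [0, 0, 0]]
    - [0, [-0.12, 0.034, 0], [0, 0, 0]]
    - [0, [-0.12, 0.034, 0], [0, 0, 0]]
    - [0, [-0.12, 0.034, 0], [0, 0, 0]]
    - [0, [0, 0, 0], [0, 0, 0]]
    - [0, [0, 0, 0], [0, 0, 0]]

```text
time_s: 4.45
ee_pos: [596.3, 9.8, 159.4]
ee_rot: [179.8, 0.4, 164.3]
force: [2.8, 0.8, 9.1]
gripper_width: 0.8
gripper_force: 4.8
```

```bash
python3 -c "
from h import *
look('b')"
```

```text
(no output)
```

View pics/b.png

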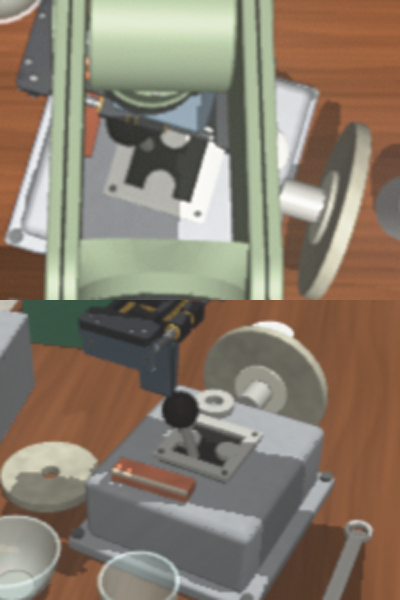

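Run:
```python
from h import *
np.set_printoptions(precision=2,suppress=True)
s=state();print(s["ee_pos"],s["force"],s["torque"],s["ee_rot"])
p=lambda M,X:((M@np.r_[X,1])[:2]/(M@np.r_[X,1])[2])
q=p(S,s["ee_pos"]);print("tcp side crop",(q[0]-250)*2,(q[1]-150)*2+300)
c=np.array([545.8,-19.3]);ex=np.array([.9625,-.2711]);ey=np.array([.2711,.9625])
d=s["ee_pos"][:2]-c;print("tcp loc",d@ex,d@ey)
for b in(0,.05,.1,.15,.2):
    a=-.265;k=155*np.array([np.sin(b),-np.cos(b)*np.sin(a),np.cos(b)*np.cos(a)])
    X=np.r_[c+k[0]*ex+k[1]*ey,30+k[2]];u=p(S,X);v=p(T,X);print(b,X,(u[0]-250)*2,(u[1]-150)*2+300,(v[0]-280)*2,(v[1]-185)*2)
```

```text
[596.41   9.75 159.4 ] [3.34 1.05 9.63] [ 0.28 -0.33 -0.05] [179.82   0.37 164.26]
tcp side crop 155.29315380129265 415.3246336703567
tcp loc 40.83600524943512 41.67570524280569
0 [556.81  19.77 179.59] 189.84804774415534 410.03700144061816 124.55672007250269 140.11835615453242
0.05 [564.25  17.62 179.4 ] 183.29230085779386 408.12064418940815 127.25169492368047 131.28677267558686
0.1 [571.64  15.38 178.84] 176.83862314117152 406.46153267559384 130.04155897297642 122.57047637110941
0.15 [578.98  13.06 177.91] 170.5077604952886 405.06249629861804 132.91606079198516 113.99996006729555
0.2 [586.23  10.65 176.61] 164.3195069988201 403.9251893345031 135.8646390656844 105.60481470746913
```

```bash
python3 -c "
from h import *
s=grab_frame('side')[130:230,270:390];w=grab_frame('wrist')
cv2.imwrite('pics/c.png',np.vstack([cv2.resize(s,(400,333),interpolation=cv2.INTER_CUBIC),cv2.resize(w,(400,267),interpolation=cv2.INTER_AREA)]))"
```

```text
(no output)
```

View pics/c.png

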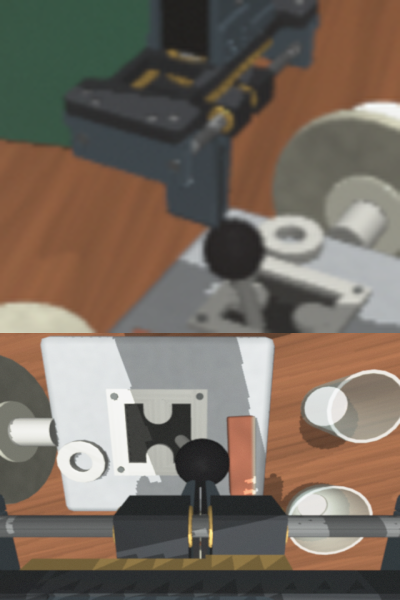

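Run:
```python
from h import *
np.set_printoptions(precision=1,suppress=True)
t=np.array(state()["ee_pos"]);ex=np.array([.9625,-.2711,0]);ey=np.array([.2711,.9625,0]);W=P("wrist")
p=lambda M,X:((M@np.r_[X,1])[:2]/(M@np.r_[X,1])[2])
for z in(0,20,40):
  for dx in(-16,16):
    for dy in (-13.5,13.5):
      X=t+dx*ex+dy*ey+[0,0,z];u=p(S,X);w=p(W,X);print(z,dx,dy,(u-[270,130])*3.333,w*[400/640,267/480]+[0,333])
c=camera_info("wrist");R=cv2.Rodrigues(c["rvec"])[0];print("wrist cam rel",-R.T@c["tvec"]-t,R[2])
```

```text
0 -16 -13.5 [223.8 254.9] [182.9 469.9]
0 -16 13.5 [203.9 276.9] [216.3 469.9]
0 16 -13.5 [180.7 241.4] [183.6 502.5]
0 16 13.5 [160.3 262.9] [215.7 502.5]
20 -16 -13.5 [224.  229.6] [181.3 476.6]
20 -16 13.5 [203.8 251.4] [218.  476.6]
20 16 -13.5 [180.3 216.2] [182.1 512. ]
20 16 13.5 [159.6 237.5] [217.2 512. ]
40 -16 -13.5 [224.2 203.6] [179.2 484.8]
40 -16 13.5 [203.8 225.2] [220.  484.7]
40 16 -13.5 [179.9 190.4] [180.2 523.5]
40 16 13.5 [159.  211.4] [219.1 523.4]
wrist cam rel [-72.   20.3 205.1] [ 0.3 -0.1 -1. ]
```

>>> move_arm:
  motion:
    - [0, [0.3, -0.085, 0], [0, 0, 0]]
    - [0, [0.3, -0.085, 0], [0, 0, 0]]
    - [0, [0.3, -0.085, 0], [0, 0, 0]]
    - [0, [0, 0, 0], [0, 0, 0]]
    - [0, [0, 0, 0], [0, 0, 0]]

```text
time_s: 5.07
ee_pos: [616.2, 2.5, 155.5]
ee_rot: [-180.0, -0.1, 164.3]
force: [-0.4, -0.3, -0.1]
gripper_width: 0.3
gripper_force: 0.0
```

```bash
python3 -c "
from h import *
t=np.array(state()['ee_pos']);p=lambda M,X:((M@np.r_[X,1])[:2]/(M@np.r_[X,1])[2])
for z in(0,30,60):print((p(S,t+[0,0,z])-[280,140])*8)
s=grab_frame('side')[140:215,280:380]
cv2.imwrite('pics/d.png',cv2.resize(np.clip(s*1.5,0,255).astype('uint8'),(800,600),interpolation=cv2.INTER_CUBIC))"
```

```text
[316.54429807 528.29898623]
[314.47366353 437.27818119]
[312.32143234 342.67055671]
```

View pics/d.png

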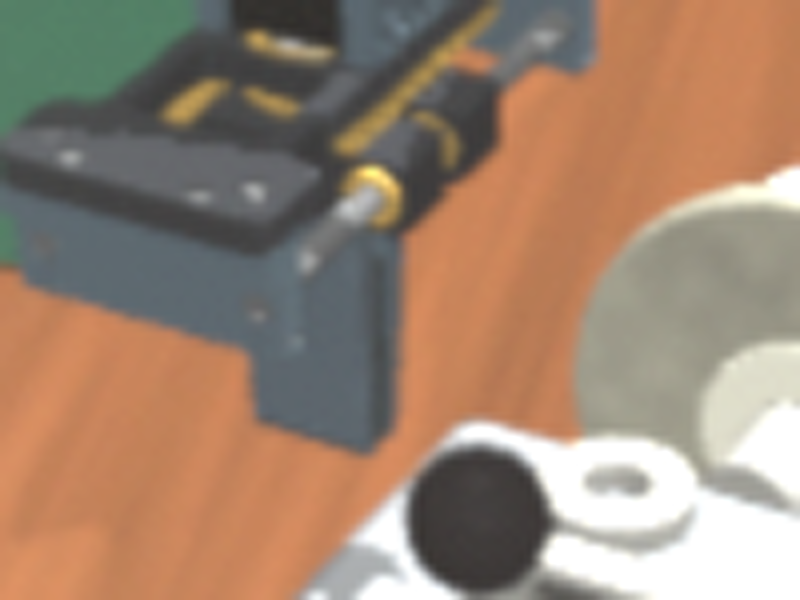

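The fingertip shows at about (315,430), some 30 mm higher than the reported TCP should appear at (316,528). The upward 9 N also says it rode on the top half of the ball. Lowering by 25 mm is safe either way, because everything below is at 116 mm or less.

>>> move_arm:
  motion:
    - [0, [0, 0, -0.4], [0, 0, 0]]
    - [0, [0, 0, -0.4], [0, 0, 0]]
    - [0, [0, 0, -0.2], [0, 0, 0]]
    - [0, [0, 0, 0], [0, 0, 0]]
    - [0, [0, 0, 0], [0, 0, 0]]

```text
time_s: 5.53
ee_pos: [616.0, 2.8, 130.8]
ee_rot: [-180.0, -0.1, 164.3]
force: [1.4, -0.2, 0.5]
gripper_width: 0.6
gripper_force: 0.0
```

>>> move_arm:
  motion:
    - [0, [-0.15, 0.042, 0], [0, 0, 0]]
    - [0, [-0.15, 0.042, 0], [0, 0, 0]]
    - [0, [-0.12, 0.034, 0], [0, 0, 0]]
    - [0, [-0.12, 0.034, 0], [0, 0, 0]]
    - [0, [-0.12, 0.034, 0], [0, 0, 0]]
    - [0, [0, 0, 0], [0, 0, 0]]

```text
time_s: 6.03
ee_pos: [600.0, 7.6, 132.3]
ee_rot: [180.0, 0.1, 164.3]
force: [1.9, -0.3, 1.0]
gripper_width: 0.5
gripper_force: 0.7
```

```bash
cat >> h.py <<'E'
C=np.array([545.8,-19.3]);EX=np.array([.9625,-.2711]);EY=np.array([.2711,.9625])
def knob(name="side"):
    # dark blob of the ball in the side picture -> centre pixel
    g=grab_frame(name).max(2);m=np.zeros_like(g);m[185:230,310:385]=255
    b=cv2.inRange(g,0,62)&m;b=cv2.morphologyEx(b,cv2.MORPH_OPEN,cv2.getStructuringElement(cv2.MORPH_ELLIPSE,(9,9)))
    n,l,st,ce=cv2.connectedComponentsWithStats(b);return [(st[i][4],tuple(st[i][:4]),ce[i].round(1)) for i in range(1,n)]
def pred(a,b,M=S):
    k=155*np.array([np.sin(b),-np.cos(b)*np.sin(a),np.cos(b)*np.cos(a)]);X=np.r_[C+k[0]*EX+k[1]*EY,30+k[2],1]
    q=M@X;return q[:2]/q[2]
def fit(px):
    from scipy.optimize import least_squares
    return least_squares(lambda v:pred(*v)-px,[0,0]).x
def rep():
    s=state();d=np.array(s["ee_pos"][:2])-C;print("loc",(d@EX).round(1),(d@EY).round(1),"z",s["ee_pos"][2].round(1),"F",np.round(s["force"],1),"t",s["time_s"])
    for r in knob():print(r,"a,b",fit(r[2]).round(3))
E
python3 -c "
from h import *
rep()"
```

```text
loc 44.9 40.6 z 132.3 F [ 1.9 -0.3  1. ] t 6.0333
(np.int32(247), (np.int32(333), np.int32(197), np.int32(18), np.int32(18)), array([341.5, 205.2])) a,b [-0.284  0.043]
```

The knob is now at about b=0.04. 6 mm more to reach the centre of the channel.

>>> move_arm:
  motion:
    - [0, [-0.08, 0.023, 0], [0, 0, 0]]
    - [0, [-0.08, 0.023, 0], [0, 0, 0]]
    - [0, [-0.08, 0.023, 0], [0, 0, 0]]
    - [0, [0, 0, 0], [0, 0, 0]]
    - [0, [0, 0, 0], [0, 0, 0]]

```text
time_s: 6.5
ee_pos: [593.7, 9.2, 131.5]
ee_rot: [180.0, -0.0, 164.3]
force: [1.4, -0.7, 0.9]
gripper_width: 0.5
gripper_force: 0.5
```

```bash
python3 -c "
from h import *
rep()"
```

```text
loc 38.4 40.4 z 131.5 F [ 1.4 -0.7  0.9] t 6.5
(np.int32(248), (np.int32(336), np.int32(198), np.int32(18), np.int32(18)), array([344.4, 206.1])) a,b [-0.285 -0.002]
```

>>> move_arm:
  motion:
    - [0, [0.39, -0.11, 0.18], [0, 0, 0]]
    - [0, [0.39, -0.11, 0.18], [0, 0, 0]]
    - [0, [0.11, 0.385, 0], [0, 0, 0]]
    - [0, [0.11, 0.385, 0], [0, 0, 0]]
    - [0, [0.11, 0.385, 0], [0, 0, 0]]
    - [0, [0.11, 0.385, 0], [0, 0, 0]]
    - [0, [0.01, 0.04, 0], [0, 0, 0]]
    - [0, [-0.4, 0.113, 0], [0, 0, 0]]
    - [0, [-0.4, 0.113, 0], [0, 0, 0]]
    - [0, [-0.4, 0.113, 0], [0, 0, 0]]
    - [0, [-0.4, 0.113, 0], [0, 0, 0]]
    - [0, [-0.4, 0.113, 0], [0, 0, 0]]
    - [0, [-0.25, 0.07, 0], [0, 0, 0]]
    - [0, [0, 0, 0], [0, 0, 0]]
    - [0, [0, 0, 0], [0, 0, 0]]

```text
time_s: 7.8
ee_pos: [568.4, 59.0, 141.0]
ee_rot: [180.0, 0.1, 164.3]
force: [-0.0, 0.7, 0.6]
gripper_width: 0.2
gripper_force: 0.0
```

```bash
python3 -c "
from h import *
rep()"
```

```text
loc 0.6 81.5 z 141.0 F [-0.   0.7  0.6] t 7.8
```

>>> move_arm:
  motion:
    - [0, [-0.054, -0.193, 0], [0, 0, 0]]
    - [0, [-0.054, -0.193, 0], [0, 0, 0]]
    - [0, [-0.054, -0.193, 0], [0, 0, 0]]
    - [0, [-0.054, -0.193, 0], [0, 0, 0]]
    - [0, [-0.054, -0.193, 0], [0, 0, 0]]
    - [0, [0, 0, 0], [0, 0, 0]]

```text
time_s: 8.35
ee_pos: [561.8, 33.7, 140.8]
ee_rot: [-180.0, 0.0, 164.2]
force: [0.8, 1.1, 1.1]
gripper_width: 0.7
gripper_force: 0.7
```

>>> move_arm:
  motion:
    - [0, [-0.054, -0.193, 0], [0, 0, 0]]
    - [0, [-0.054, -0.193, 0], [0, 0, 0]]
    - [0, [-0.054, -0.193, 0], [0, 0, 0]]
    - [0, [-0.054, -0.193, 0], [0, 0, 0]]
    - [0, [0, 0, 0], [0, 0, 0]]

```text
time_s: 8.77
ee_pos: [555.8, 14.4, 140.4]
ee_rot: [-180.0, -0.0, 164.2]
force: [0.7, 1.3, 0.5]
gripper_width: 0.7
gripper_force: 0.4
```

```bash
python3 -c "
from h import *
rep()"
```

```text
loc 0.5 35.1 z 140.4 F [0.7 1.3 0.5] t 8.7667
```

>>> move_arm:
  motion:
    - [0, [-0.054, -0.193, 0], [0, 0, 0]]
    - [0, [-0.054, -0.193, 0], [0, 0, 0]]
    - [0, [-0.054, -0.193, 0], [0, 0, 0]]
    - [0, [-0.054, -0.193, 0], [0, 0, 0]]
    - [0, [-0.054, -0.193, 0], [0, 0, 0]]
    - [0, [0, 0, 0], [0, 0, 0]]

```text
time_s: 9.32
ee_pos: [549.2, -9.7, 140.5]
ee_rot: [-180.0, -0.0, 164.2]
force: [-0.9, 0.7, 0.6]
gripper_width: 0.6
gripper_force: 0.3
```

>>> move_arm:
  motion:
    - [0, [-0.032, -0.115, 0], [0, 0, 0]]
    - [0, [-0.032, -0.115, 0], [0, 0, 0]]
    - [0, [-0.032, -0.115, 0], [0, 0, 0]]
    - [0, [-0.032, -0.115, 0], [0, 0, 0]]
    - [0, [0, 0, 0], [0, 0, 0]]

```text
time_s: 9.73
ee_pos: [546.1, -20.6, 140.3]
ee_rot: [-180.0, -0.0, 164.3]
force: [1.3, 0.7, 0.5]
gripper_width: 0.5
gripper_force: 0.3
```

```bash
python3 -c "
from h import *
rep()"
```

```text
loc 0.6 -1.2 z 140.3 F [1.3 0.7 0.5] t 9.7333
```

>>> move_arm:
  motion:
    - [0, [-0.022, -0.077, 0], [0, 0, 0]]
    - [0, [-0.022, -0.077, 0], [0, 0, 0]]
    - [0, [0, 0, 0], [0, 0, 0]]

```text
time_s: 10.03
ee_pos: [545.2, -24.2, 140.5]
ee_rot: [-180.0, -0.0, 164.3]
force: [-1.1, 0.2, -0.4]
gripper_width: 0.2
gripper_force: 0.4
```

>>> move_arm:
  motion:
    - [0, [-0.011, -0.038, 0], [0, 0, 0]]
    - [0, [-0.011, -0.038, 0], [0, 0, 0]]
    - [0, [0, 0, 0], [0, 0, 0]]

```text
time_s: 10.28
ee_pos: [544.8, -26.0, 140.6]
ee_rot: [180.0, -0.0, 164.3]
force: [0.1, 0.6, -0.3]
gripper_width: 0.6
gripper_force: 0.4
```

>>> move_arm:
  motion:
    - [0, [0.08, 0.29, 0], [0, 0, 0]]
    - [0, [0.08, 0.29, 0], [0, 0, 0]]
    - [0, [0, 0, 0.8], [0, 0, 0]]
    - [0, [0, 0, 1], [0, 0, 0]]
    - [0, [0, 0, 1], [0, 0, 0]]
    - [0, [0, 0, 1], [0, 0, -1]]
    - [0, [-0.5, -0.1, 0.2], [0, 0, -1]]
    - [0, [-0.5, -0.1, 0], [0, 0, -1]]
    - [0, [-0.5, -0.1, 0], [0, 0, -1]]
    - [0, [-0.5, -0.1, 0], [0, 0, -1]]
    - [0, [-0.5, -0.1, 0], [0, 0, -1]]
    - [0, [-0.5, -0.1, 0], [0, 0, -1]]
    - [0, [-0.5, -0.1, 0], [0, 0, -1]]
    - [0, [-0.33, -0.2, 0], [0, 0, -1]]
    - [0, [0, 0, 0], [0, 0, -1]]
    - [0, [0, 0, 0], [0, 0, -1]]
    - [0, [0, 0, 0], [0, 0, -1]]
    - [0, [0, 0, 0], [0, 0, -1]]
    - [0, [0, 0, 0], [0, 0, -1]]
    - [0, [0, 0, 0], [0, 0, -1]]

```text
time_s: 11.95
ee_pos: [453.3, -33.4, 240.8]
ee_rot: [180.0, 0.0, 104.1]
force: [0.9, 1.0, -0.1]
gripper_width: 0.5
gripper_force: 0.0
```

>>> move_arm:
  motion:
    - [0, [0, 0, 0], [0, 0, -1]]
    - [0, [0, 0, 0], [0, 0, -1]]
    - [0, [0, 0, 0], [0, 0, -1]]
    - [0, [0, 0, 0], [0, 0, -1]]
    - [0, [0, 0, 0], [0, 0, -1]]
    - [0, [0, 0, 0], [0, 0, -1]]
    - [0, [0, 0, 0], [0, 0, -1]]
    - [0, [0, 0, 0], [0, 0, -1]]
    - [0, [0, 0, 0], [0, 0, -1]]
    - [0, [0, 0, 0], [0, 0, -1]]
    - [0, [0, 0, 0], [0, 0, -1]]
    - [0, [0, 0, 0], [0, 0, -1]]
    - [0, [0, 0, 0], [0, 0, -1]]
    - [0, [0, 0, 0], [0, 0, -1]]
    - [0, [0, 0, 0], [0, 0, -1]]
    - [0, [0, 0, 0], [0, 0, -1]]
    - [0, [0, 0, 0], [0, 0, -1]]
    - [0, [0, 0, 0], [0, 0, -1]]
    - [0, [0, 0, 0], [0, 0, -1]]
    - [0, [0, 0, 0], [0, 0, -1]]

```text
time_s: 13.62
ee_pos: [453.3, -33.3, 240.8]
ee_rot: [180.0, -0.0, 24.1]
force: [0.1, 0.7, -0.1]
gripper_width: 0.7
gripper_force: 0.0
```

>>> move_arm:
  motion:
    - [0, [0, 0, 0], [0, 0, -1]]
    - [0, [0, 0, 0], [0, 0, -1]]
    - [0, [0, 0, 0], [0, 0, -1]]
    - [0, [0, 0, 0], [0, 0, -1]]
    - [0, [0, 0, 0], [0, 0, -1]]
    - [0, [0, 0, 0], [0, 0, -1]]
    - [0, [0, 0, 0], [0, 0, -1]]
    - [0, [0, 0, 0], [0, 0, -1]]
    - [0, [0, 0, 0], [0, 0, -1]]
    - [0, [0, 0, 0], [0, 0, -1]]
    - [0, [0, 0, 0], [0, 0, 0]]
    - [0, [0, 0, 0], [0, 0, 0]]

```text
time_s: 14.62
ee_pos: [453.2, -33.5, 240.7]
ee_rot: [180.0, -0.0, -15.6]
force: [-0.0, -0.6, -0.5]
gripper_width: 0.6
gripper_force: 0.0
```

```bash
python3 -c "
from h import *
rep();print(state()['qpos'].round(0))
p=np.round
print(pred(.26,0),pred(.26,0,T))
t=grab_frame('top')[165:315,280:480];s=grab_frame('side')[150:300,280:480]
cv2.imwrite('pics/e.png',np.vstack([cv2.resize(i,(400,300),interpolation=cv2.INTER_CUBIC) for i in(t,s)]))"
```

```text
loc -85.3 -38.8 z 240.7 F [-0.  -0.6 -0.5] t 14.6167
(np.int32(129), (np.int32(354), np.int32(185), np.int32(15), np.int32(11)), array([361.1, 189.7])) a,b [ 0.142 -0.047]
[ -6.   5.  98.  -0.  77. 100.]
[361.55890734 186.13290462] [388.7473203  268.88897105]
```

View pics/e.png

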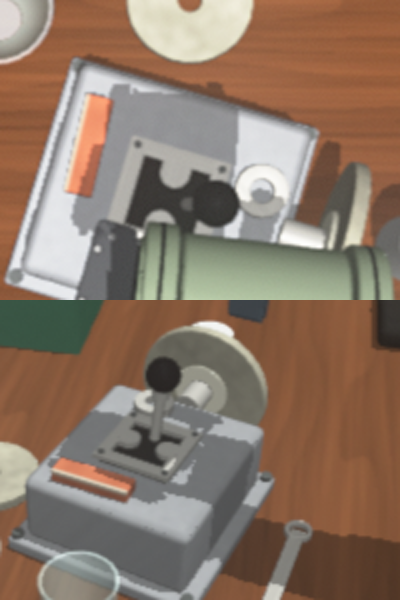

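The knob is in the right lane: top (214,202) and side (163,375) in this picture fit a≈0.25, b≈0. Lowering behind it and then pushing forward.

>>> move_arm:
  motion:
    - [0, [0, 0, -0.8], [0, 0, 0]]
    - [0, [0, 0, -0.8], [0, 0, 0]]
    - [0, [0, 0, -0.8], [0, 0, 0]]
    - [0, [0, 0, -0.8], [0, 0, 0]]
    - [0, [0, 0, -0.8], [0, 0, 0]]
    - [0, [0, 0, -0.22], [0, 0, 0]]
    - [0, [0, 0, 0], [0, 0, 0]]
    - [0, [0.35, -0.1, 0], [0, 0, 0]]
    - [0, [0.35, -0.1, 0], [0, 0, 0]]
    - [0, [0.35, -0.1, 0], [0, 0, 0]]
    - [0, [0.35, -0.1, 0], [0, 0, 0]]
    - [0, [0.2, -0.055, 0], [0, 0, 0]]
    - [0, [0, 0, 0], [0, 0, 0]]

```text
time_s: 15.85
ee_pos: [494.8, -45.7, 135.3]
ee_rot: [-180.0, -0.1, -15.7]
force: [-0.1, 0.1, -0.2]
gripper_width: 0.6
gripper_force: 0.0
```

>>> move_arm:
  motion:
    - [0, [0.17, -0.048, 0], [0, 0, 0]]
    - [0, [0.17, -0.048, 0], [0, 0, 0]]
    - [0, [0.17, -0.048, 0], [0, 0, 0]]
    - [0, [0.17, -0.048, 0], [0, 0, 0]]
    - [0, [0, 0, 0], [0, 0, 0]]

```text
time_s: 16.27
ee_pos: [510.7, -50.2, 135.1]
ee_rot: [180.0, -0.0, -15.7]
force: [-1.0, -0.1, 0.2]
gripper_width: 0.6
gripper_force: 0.3
```

```bash
sed -i 's/m\[185:230,310:385\]/m[160:230,310:385]/' h.py; python3 -c "
from h import *
rep()"
```

```text
loc -25.4 -39.3 z 135.1 F [-1.  -0.1  0.2] t 16.2667
(np.int32(187), (np.int32(349), np.int32(180), np.int32(16), np.int32(15)), array([356.6, 187. ])) a,b [0.183 0.042]
```

>>> move_arm:
  motion:
    - [0, [0.17, -0.048, 0], [0, 0, 0]]
    - [0, [0.17, -0.048, 0], [0, 0, 0]]
    - [0, [0.17, -0.048, 0], [0, 0, 0]]
    - [0, [0.17, -0.048, 0], [0, 0, 0]]
    - [0, [0.17, -0.048, 0], [0, 0, 0]]
    - [0, [0.17, -0.048, 0], [0, 0, 0]]
    - [0, [0, 0, 0], [0, 0, 0]]

```text
time_s: 16.9
ee_pos: [536.6, -57.5, 134.9]
ee_rot: [180.0, -0.0, -15.7]
force: [-0.8, -0.6, -0.3]
gripper_width: 0.2
gripper_force: 0.3
```

```bash
python3 -c "
from h import *
rep();print(pred(.26,.29),pred(.26,.25))"
```

```text
loc 1.5 -39.2 z 134.9 F [-0.8 -0.6 -0.3] t 16.9
(np.int32(204), (np.int32(338), np.int32(177), np.int32(16), np.int32(17)), array([345.7, 185.1])) a,b [0.192 0.219]
[343.32386732 183.71443971] [345.78670446 183.7087641 ]
```

Now small steps until it meets the end stop.

>>> move_arm:
  motion:
    - [0, [0.077, -0.022, 0], [0, 0, 0]]
    - [0, [0.077, -0.022, 0], [0, 0, 0]]
    - [0, [0, 0, 0], [0, 0, 0]]

```text
time_s: 17.2
ee_pos: [539.6, -58.4, 135.0]
ee_rot: [180.0, -0.0, -15.7]
force: [-0.3, 0.4, -0.7]
gripper_width: 0.4
gripper_force: 0.4
```

>>> move_arm:
  motion:
    - [0, [0.058, -0.016, 0], [0, 0, 0]]
    - [0, [0, 0, 0], [0, 0, 0]]

```text
time_s: 17.37
ee_pos: [540.9, -58.8, 135.1]
ee_rot: [180.0, -0.0, -15.7]
force: [-1.2, 0.1, -0.8]
gripper_width: 0.6
gripper_force: 0.5
```

>>> move_arm:
  motion:
    - [0, [0.039, -0.011, 0], [0, 0, 0]]
    - [0, [0, 0, 0], [0, 0, 0]]

```text
time_s: 17.53
ee_pos: [541.8, -59.0, 135.0]
ee_rot: [180.0, 0.0, -15.7]
force: [-0.8, 0.4, -1.1]
gripper_width: 0.7
gripper_force: 0.6
```

```bash
python3 -c "
from h import *
rep()"
```

```text
loc 6.9 -39.3 z 135.0 F [-0.8  0.4 -1.1] t 17.5333
(np.int32(210), (np.int32(336), np.int32(177), np.int32(16), np.int32(17)), array([343.8, 184.9])) a,b [0.197 0.252]
```

>>> move_arm:
  motion:
    - [0, [0.039, -0.011, 0], [0, 0, 0]]
    - [0, [0.039, -0.011, 0], [0, 0, 0]]
    - [0, [0, 0, 0], [0, 0, 0]]

```text
time_s: 17.83
ee_pos: [542.8, -59.3, 134.9]
ee_rot: [180.0, 0.1, -15.7]
force: [-3.5, 0.9, 0.7]
gripper_width: 0.4
gripper_force: 2.1
```

>>> move_arm:
  motion:
    - [0, [0.039, -0.011, 0], [0, 0, 0]]
    - [0, [0, 0, 0], [0, 0, 0]]

```text
time_s: 18.0
ee_pos: [543.1, -59.4, 134.8]
ee_rot: [180.0, 0.2, -15.7]
force: [-5.5, 2.0, -0.2]
gripper_width: 0.6
gripper_force: 3.0
```

```bash
python3 -c "
from h import *
rep()"
```

```text
loc 8.3 -39.3 z 134.8 F [-5.5  2.  -0.2] t 18.0
(np.int32(205), (np.int32(336), np.int32(177), np.int32(15), np.int32(17)), array([343.1, 184.8])) a,b [0.201 0.265]
```

It stopped at x = 8.3 mm, exactly the predicted home position, and the force rose to 5.5 N. Backing straight off and rising.

>>> move_arm:
  motion:
    - [0, [-0.2, 0.056, 0], [0, 0, 0]]
    - [0, [-0.5, 0.14, 0], [0, 0, 0]]
    - [0, [-0.8, 0.225, 0], [0, 0, 0]]
    - [0, [-0.8, 0.225, 0], [0, 0, 0]]
    - [0, [-0.8, 0.225, 0.4], [0, 0, 0]]
    - [0, [-0.8, 0.225, 0.8], [0, 0, 0]]
    - [0, [-0.6, 0.1, 0.8], [0, 0, 0]]
    - [0, [-0.5, 0, 0.8], [0, 0, 0]]
    - [0, [0, 0, 0.5], [0, 0, 0]]
    - [0, [0, 0, 0], [0, 0, 0]]
    - [0, [0, 0, 0], [0, 0, 0]]

```text
time_s: 18.97
ee_pos: [421.0, -30.2, 218.4]
ee_rot: [-180.0, -0.3, -15.7]
force: [0.4, -1.3, -0.5]
gripper_width: 0.6
gripper_force: 0.0
```

```bash
python3 -c "
from h import *
rep();print(pred(.26,.29,T))
t=grab_frame('top')[165:315,280:480];s=grab_frame('side')[150:300,280:480]
cv2.imwrite('pics/f.png',np.vstack([cv2.resize(i,(400,300),interpolation=cv2.INTER_CUBIC) for i in(t,s)]))"
```

```text
loc -117.1 -44.3 z 218.4 F [ 0.4 -1.3 -0.5] t 18.9667
(np.int32(149), (np.int32(336), np.int32(181), np.int32(16), np.int32(13)), array([343.2, 186.7])) a,b [0.124 0.226]
[394.77046103 243.53674315]
```

View pics/f.png

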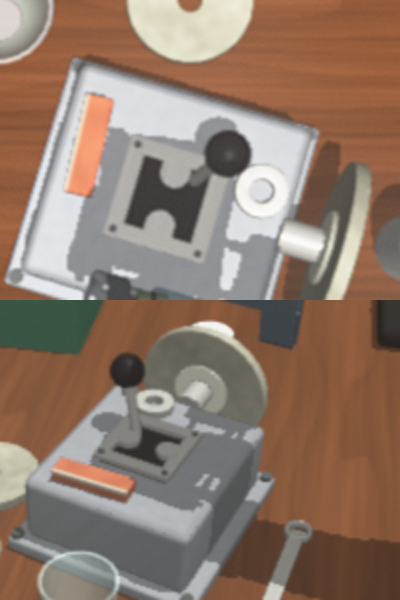

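The knob shows at top (229,153), which is full-frame (394.5,241.5) against a predicted (394.8,243.5). It is home in the third slot, and the stone and ring have not moved.

```bash
python3 -c "
from workcell import *
print(job_done())"
```

```text
the job is handed in; nothing more can be done
None
```

The gearstick is home in the third slot (right-hand forward), pushed there in the order asked. The final push stopped at about 6 N; early on the fingertips rode up on the knob at about 10 N, so I backed off and lowered them. The arm is clear, the stone and ring look undisturbed, and the job was handed in at about 19 s.

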